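# Close the bowl cutter and hold its dial at full speed

## Task

Do the test run of the empty bowl cutter on the trolley: swing its bowl lid shut and press it down until the red tab clicks in behind the bowl's rim. Only then turn the spring-return dial clockwise past its first two clicks to the third place (the big orange dot) and keep it there against its spring for at least two seconds; finish still gripping or pressing the dial, held at the third place, with the lid latched. Leave the other things on the trolley where they stand.

Things in the scene. Friction and masses are not known exactly. Their poses are not given: they have to be found in the camera images.
- cutter: Steel table-top bowl cutter, fixed, 200 (x) x 340 (y) mm. Origin: centre of its underside, on the trolley top; x from its front (robot's side) to its back, y to its left, z up. Open bowl, 158 mm across, rim 130 mm high, axis at (0, 80) mm. Motor block 190 x 150 mm, 133 mm high, centre (0, -88), dial on top. With the lid shut nothing but the dial (171 mm) is above 157 mm.
- cutter_lid (a joint): Lid angle (rad): 0 shut, 1.57 upright, stop 1.75 (leans back, to +x). Stiff hinge: stays where left, about 3 N at its edge moves it. White disc 166 mm across, 8 mm thick, centre 95 mm and front edge 180 mm from the hinge axis. Over the last 0.06 rad the tab rides over the rim: pressing down near the tab takes about 4 to 12 N, then it clicks in and the lid goes to 0.
- lid_hinge (a point): Point on the lid's hinge axis at mid width, at (95, 80, 140) mm of the cutter. The axis is level, along the cutter's y; the lid opens upward and back.
- lid_push (a point): Point to push: on the lid's outer face (on top when shut), middle line, 145 mm from the hinge axis and 4 mm outside the plane through the axis. Moves with the lid; its z axis points out of the face, x from the tab to the hinge. With the lid shut it is at (-50, 80, 144) mm of the cutter.
- lid_tab (a joint): Angle (rad) of the red sprung tab, 34 mm wide and 40 mm long, hanging from the lid's front edge: 0 at rest, about 0.1 while the bowl's rim pushes its nose outwards, back to 0 once it has dropped in below the rim. Stop at 0.5.
- dial (a joint): Dial angle (rad): 0 off, grows clockwise seen from above; clicks at 0.42 (first place), 0.84 (second), 1.26 (third), end stop 1.32. Springs back to 0 from anywhere when let go. The return spring gives 0.05 N m at 0 and 0.10 N m at the third place; each click adds about 0.04 N m on the way.
- dial_grip (a point): Centre of the dial's grip bar, on its upright axis, at (-20, -88, 158) mm of the cutter. Bar 13 mm thick, 56 mm long, 145 to 171 mm above the trolley, on a disc 54 mm across, top at 145 mm. Site x: along the bar to its white pointer line, turns with it; at off it is the cutter's +x. Dots on the panel: off white, first green, second yellow, third large orange.
- mortar: White ceramic mortar, 112 mm across, 68 mm high, loose; origin at the centre of its underside. Leave it alone.
- chopstick_holder: Wooden chopstick holder, 75 x 75 x 110 mm, with chopsticks up to 210 mm high, loose; origin at the centre of its underside. Leave it alone.
- steel_bowls: Two nested steel bowls, 160 mm across, 79 mm high together, loose; origin at the centre of the underside. Leave them alone.
- spatula: Orange silicone spatula lying flat, 282 mm long and up to 19 mm high, handle to -x, blade to +x of its own frame, loose; origin on its underside near its middle. Leave it alone.

How it is judged (in metres and radians):
On the way, in this order (a step that is already met when the one before it is completed fails the run):
1. the lid is shut and its tab has dropped in behind the rim (value of joint cutter_lid below 0.025 rad and value of joint lid_tab below 0.05 rad), for 0.2 s.
2. the dial is held at its third place for two seconds with the lid latched (all of step 1 and value of joint dial above 1.16 rad), for 2 s.
At the end, for the whole second after the job is handed in: The robot still presses or grips the dial (0.5 N or more), at rest at the third place (beyond 1.16 rad), after two seconds or more there; the lid is shut (within 0.025 rad), its tab behind the rim (within 0.05 rad); mortar, chopsticks, bowls and spatula within 30 mm of their places, upright (all of step 2 and velocity of joint dial between -0.1 and 0.1 rad/s and contact force between any of the fingers, the arm and dial above 0.5 N and distance of each of mortar, chopstick_holder, steel_bowls, spatula from where it was at the start of the episode below 0.03 m and angle between each of mortar, chopstick_holder, steel_bowls's own z axis and vertical below 0.2 rad); the arm keeps its last pose, push and grip.
It fails at once if the dial was turned while the lid was not latched (value of joint dial above 0.3 rad and (value of joint cutter_lid above 0.03 rad or value of joint lid_tab above 0.08 rad)).
It fails at once if a bystander was pushed aside or tipped (distance of any of mortar, chopstick_holder, steel_bowls, spatula from where it was at the start of the episode above 0.03 m or angle between any of mortar, chopstick_holder's own z axis and vertical above 0.3 rad).
It also fails if it takes over 67 s, if anything falls off the work surface, if the arm or the gripper's body presses on something with over 40 N, if the wrist force passes 120 N, or if a joint passes its speed limit or range.

## Robot

A 7-joint arm with a two-finger parallel gripper is mounted at the origin on the work surface. World frame = base frame: x ahead of the robot, y to its left, z up, the work surface at z = 0. Lengths are in m, angles in degrees, forces in N, time in s.
With the tool pointing down it reaches from about 0.4 to 0.85 m from the base axis. Payload 10.4 kg.
Tool frame: the origin (TCP) lies at the very end of the fingers, on their centre line; the grasp point (between the pads) lies 19 mm behind it; z points along the fingers, y is the direction in which the jaws open and shut (so a half turn about z gives the same grasp; the last joint's range is limited). The gripper opens to 87 mm and grips with 3 to 60 N. Pads are 19 mm wide; open, the fingers measure 117 mm over their backs; the gripper's body (75 mm by 190 mm) begins 51 mm behind the grasp point.
Start: joints at [-1.295, 19.034, -3.707, 83.658, 1.238, 77.344, -5.071], TCP at [0.625, 0, 0.223] pointing down, gripper open.
Joint ranges: [-148.97, 148.97], [-28.65, 121.19], [-84.17, 76.75], [9.2, 138.47], [-72.65, 252.65], [3.7, 117.97], [-149.18, 149.18]. Speed limits (degrees/s): [127.2, 127.2, 159.86, 159.86, 180, 180, 180].

## Interface

Orientations are given as [roll, pitch, yaw] about the fixed x, y, z axes, in that order (R = Rz(yaw) Ry(pitch) Rx(roll)).
In Python, from workcell import robot, viewer, boxes_of, trace gives the robot as it stands.
- The arm moves only by the tool play_rows, never from a script. Its argument "plan" is a list that holds one entry, the list of rows, each a list of 7 numbers: the turn, a rotation vector about the tool's x, y, z in degrees, then the shift along the tool's x, y, z in cm, then the closure, from -1 (fully open) to 1 (shut), so that 0 is half open. In form: [[[wx, wy, wz, dx, dy, dz, fingers], ...]]. A call has 1 to 8 rows; each row is the pose to reach, as a shift and turn from the pose commanded when the call began, along the tool's axes at that moment; what a row does not reach only later rows make up. A row lasts 1/10 s, in which the tool goes at most 50 mm and 8.59 degrees, less where a joint would pass 70% of its speed; a pose out of reach is approached as far as the arm can. A call with a gripper value outside its range is refused whole. The fingers move at their own pace and stop on an object; "force" is the grip in N (left out, the last holds). Time passes only in rows, so rows that repeat a pose let the fingers close. It gives the time, the measured TCP pose, the force and the opening at its end, in the units of the state.
- robot.get_obs(): the state, without advancing time (a new reading comes with each control period).
- viewer.get_image(name): name is "scene" or "side" or "wrist"; returns the picture (384x512x3 uint8, red, green, blue); there is no depth.
- viewer.camera_info(name): a dict with "fx", "fy", "cx", "cy" (pixels), "k1" (the pictures are not rectified: a ray, as slopes to the right and down, at radius r is drawn at 1 + k1 r^2 times it, then the intrinsics apply), "rvec" (rotation vector, rad) and "tvec" (3), from world to camera coordinates, as OpenCV has them. Camera axes: x right, y down, z forward; pixel columns grow to the right and rows downward; lengths in m; the calibration is good to about 2 mm. A picture is of the moment at which its call begins: read the wrist's pose just before it. camera_info takes no time and is no camera call; for the wrist camera it gives the pose at the moment of the call.
- robot.close_job(): hands the job in, once; it reports no verdict.
Trained networks look in the newest picture that a camera, given by its name, has taken for a name from the list of things; names that differ only in an ending like _2 or _b are one class to them, and where a whole thing is asked for, a point or a joint stands for the part that bears it (a point fixed in the world has none). Each returns a list of dicts, best first, with "conf" (0 to 1); they miss things now and then, are a little off and sometimes report something else, mostly with a low value. They report only what shows in the picture. A call takes as long as a camera call.
- boxes_of(camera, thing): "position" ([x, y, z] in m, in world coordinates, good to about 4 mm: the middle of the surface that is visible of it).
- trace(camera, thing): "region" (384x512 bool, what is visible of it).
The state is a dict: "time_s": time; "joint_positions": joint angles; "qd": joint speeds; "joint_torque": joint torques, N m; "tool_pos": TCP position; "tool_rot": TCP orientation; "contact_force": force on the tool from outside, world axes, zero at the start; "wrist_torque": the same for the moment, N m; "width": finger opening in m.
Only numpy, scipy, OpenCV 4.12 (cv2) and the standard library are available. Lean on these libraries where they do the work, as an engineer would, in place of code of your own. Each camera call takes 0.05 s, during which the arm holds its last target.

## Working session

There is one attempt and no reset: what is moved stays moved. The work goes in short steps, Python scripts to look and compute and a tool call to move; the robot and the scene stay as the last step left them, time stands still between calls to the robot, and variables do not carry over. Pictures are saved under pics/ and viewed, and the job is handed in when it is done.

Besides the shell and the picture viewer there is one more tool, called after "Emit:" as name([rows], argument=value, ...), one row to a line, values as JSON. play_rows: Moves the arm, as the interface text tells. Its arguments: {"type":"object","properties":{"plan":{"type":"array","items":{"type":"array","items":{"type":"array","items":{"type":"number"}}}},"force":{"type":"number"}},"required":["plan"]}

```bash
ls; mkdir -p pics; python3 - <<'E'
from workcell import robot, viewer, boxes_of, trace
import cv2
print(robot.get_obs())
for n in ["scene","side","wrist"]:
    im=viewer.get_image(n); cv2.imwrite(f"pics/{n}0.png",im[:,:,::-1]); print(n,viewer.camera_info(n))
E
```

```text
pics
{'time_s': 0.0, 'joint_positions': array([-1.294889  , 19.0725799 , -3.70567624, 83.70605934,  1.23801243,
       77.3423146 , -5.0705727 ]), 'qd': array([ 0.01996459,  0.100917  ,  0.01917913,  0.08192046,  0.03446154,
        0.01809696, -0.1136834 ]), 'joint_torque': array([-1.20520472e-04, -6.23245955e+01,  2.44190963e-02, -3.89891267e+01,
       -6.13984605e-02,  3.97891912e-02,  1.87085252e-04]), 'tool_pos': array([ 6.24617382e-01, -2.23106357e-05,  2.21746828e-01]), 'tool_rot': array([-1.79919027e+02,  4.57588003e-03,  9.00001268e+01]), 'contact_force': array([ 0.14597067, -0.47012272, -0.47874152]), 'wrist_torque': array([-0.00639306, -0.06403053, -0.01380942]), 'width': 0.08692210683946837}
scene {'fx': 384.9132988189772, 'fy': 384.9132988189772, 'cx': 252.76905027980192, 'cy': 190.78674598296914, 'k1': -0.09653753413698941, 'rvec': array([ 2.19053615,  1.06853625, -0.39650819]), 'tvec': array([-0.29135251, -0.20659214,  1.43831091])}
side {'fx': 454.9236827835347, 'fy': 454.9236827835347, 'cx': 254.15834402970708, 'cy': 186.4530130377664, 'k1': 0.03144664291471627, 'rvec': array([ 0.47241607, -2.60770416,  1.31905026]), 'tvec': array([0.46064948, 0.19043794, 1.58587923])}
wrist {'fx': 265.35661962474074, 'fy': 265.35661962474074, 'cx': 258.7548512396313, 'cy': 191.05871327805622, 'k1': -0.05427343762222113, 'rvec': array([-2.83047129e+00,  1.62433357e-04,  3.80689624e-03]), 'tvec': array([-0.62366113, -0.03669495,  0.39397922])}
```

View pics/scene0.png

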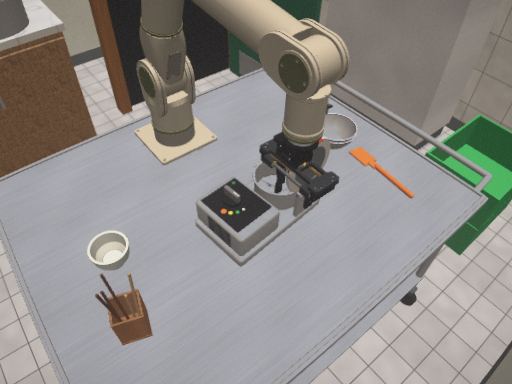

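View pics/side0.png

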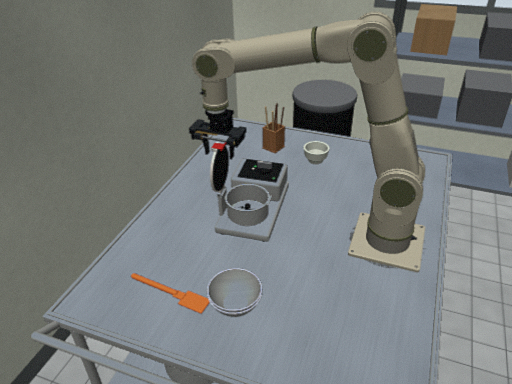

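View pics/wrist0.png

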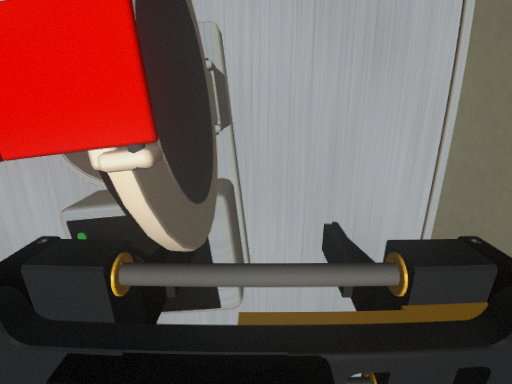

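```bash
python3 - <<'E'
from workcell import robot, viewer, boxes_of, trace
for c in ["scene","side","wrist"]:
    for n in ["cutter","cutter_lid","lid_hinge","lid_push","lid_tab","dial","dial_grip","mortar","chopstick_holder","steel_bowls","spatula"]:
        try: print(c,n,[(round(d['conf'],2),d['position'].round(3) if hasattr(d['position'],'round') else d['position']) for d in boxes_of(c,n)][:2])
        except Exception as e: print(c,n,e)
print(robot.get_obs()['time_s'])
E
```

```text
scene cutter [(0.62, [0.5426, -0.0626, 0.1216])]
scene cutter_lid [(0.68, [0.5882, 0.108, 0.2372]), (0.2, [0.3851, 0.4804, 0.053])]
scene lid_hinge [(0.78, [0.5477, -0.0651, 0.1252])]
scene lid_push []
scene lid_tab []
scene dial [(0.76, [0.4876, -0.0901, 0.1464])]
scene dial_grip [(0.51, [0.4903, -0.0945, 0.1481])]
scene mortar [(0.57, [0.3526, -0.4223, 0.0466])]
scene chopstick_holder [(0.61, [0.587, -0.4648, 0.0899])]
scene steel_bowls [(0.56, [0.3844, 0.4775, 0.0517])]
scene spatula [(0.98, [0.5599, 0.4537, 0.008]), (0.5, [0.3487, -0.4229, 0.0473])]
side cutter [(0.95, [0.4918, 0.0588, 0.1068])]
side cutter_lid []
side lid_hinge [(0.94, [0.4962, 0.0628, 0.1107])]
side lid_push [(0.61, [0.5728, 0.1095, 0.2525])]
side lid_tab []
side dial [(0.43, [0.4788, -0.0789, 0.1559])]
side dial_grip [(0.62, [0.5732, 0.1059, 0.2501]), (0.6, [0.4774, -0.0809, 0.1489])]
side mortar [(0.82, [0.3622, -0.4161, 0.0528]), (0.45, [0.4956, 0.0627, 0.1113])]
side chopstick_holder [(0.75, [0.5661, -0.4352, 0.0847])]
side steel_bowls [(0.73, [0.387, 0.4184, 0.0475])]
side spatula [(0.83, [0.5387, 0.4657, 0.0066])]
wrist cutter [(0.7, [0.5869, 0.0792, 0.3056])]
wrist cutter_lid [(0.92, [0.5886, 0.0903, 0.324])]
wrist lid_hinge [(0.59, [0.59, 0.0822, 0.2964])]
wrist lid_push [(0.87, [0.5879, 0.088, 0.325])]
wrist lid_tab [(0.74, [0.5813, 0.089, 0.3259])]
wrist dial [(0.47, [0.4981, -0.0674, 0.1398])]
wrist dial_grip [(0.45, [0.496, -0.0665, 0.1386]), (0.28, [0.5919, 0.0786, 0.2969])]
wrist mortar []
wrist chopstick_holder [(0.52, [0.5844, 0.08, 0.3027])]
wrist steel_bowls []
wrist spatula []
1.8
```

The lid stands upright right beside the gripper: red tab at the upper left of the wrist view, lid at about (220,165) in the side view. The dial is near (262,170) there. I'll back off upward and away for an unobstructed measurement.

Emit:
play_rows([
  [[0, 0, 0, -2, 0, -4, 1], [0, 0, 0, -5, 2, -8, 1], [0, 0, 0, -8, 5, -12, 1], [0, 0, 0, -11, 9, -15, 1], [0, 0, 0, -14, 13, -15, 1], [0, 0, 0, -17, 13, -15, 1], [0, 0, 0, -17, 13, -15, 1]],
])

```text
time_s: 2.5
tool_pos: [0.7563, -0.1766, 0.3673]
tool_rot: [-179.7, 0.2, 89.6]
contact_force: [0.5, 0.3, -2.3]
width: 0.0389
```

```bash
python3 - <<'E'
from workcell import robot, viewer, boxes_of, trace
import cv2,pickle
o=robot.get_obs();print(o)
D={}
for n in ["scene","side","wrist"]:
    ci=viewer.camera_info(n);im=viewer.get_image(n); D[n]=(im,ci);cv2.imwrite(f"pics/{n}1.png",im[:,:,::-1])
pickle.dump(D,open("d1.pkl","wb"))
for n,(y0,y1,x0,x1) in dict(scene=(110,290,160,370),side=(110,270,170,330)).items():
    cv2.imwrite(f"pics/{n}1z.png",cv2.resize(D[n][0][y0:y1,x0:x1,::-1],None,fx=3.6,fy=3.3333,interpolation=cv2.INTER_CUBIC) if 0 else cv2.resize(D[n][0][y0:y1,x0:x1,::-1],None,fx=3,fy=3,interpolation=cv2.INTER_CUBIC))
E
```

```text
{'time_s': 2.5, 'joint_positions': array([  9.0648016 ,  42.85511856,   1.85848679,  31.58112224,
        -1.09559945, 105.86508429,   9.78278096]), 'qd': array([-2.77568341, -5.75872769, -2.10541   ,  7.70520812, -1.06395164,
       -2.42396662, -2.89748224]), 'joint_torque': array([ -0.48070958, -90.79742432,   2.19652221, -45.27196169,
        -0.31923895,   0.87400803,   0.87194737]), 'tool_pos': array([ 0.75630254, -0.17656939,  0.3672797 ]), 'tool_rot': array([-1.79678706e+02,  1.56243321e-01,  8.96494796e+01]), 'contact_force': array([ 0.47685662,  0.33227406, -2.31760457]), 'wrist_torque': array([-0.01414836, -0.05360417, -0.02207431]), 'width': 0.03891943588427487}
```

View pics/scene1z.png

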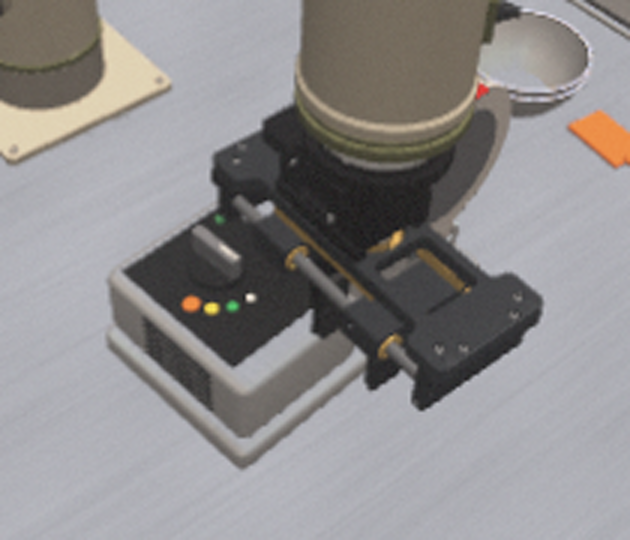

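View pics/side1z.png

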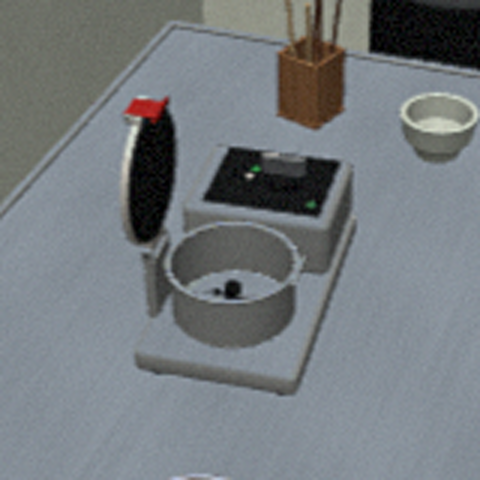

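View pics/wrist1.png

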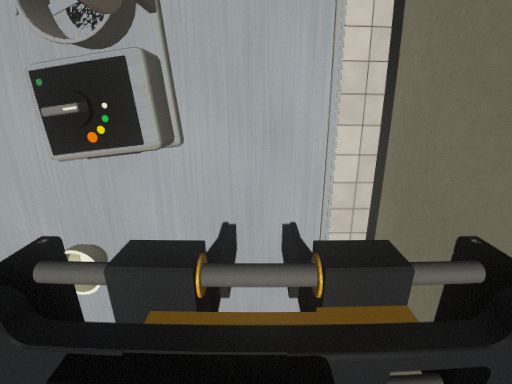

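```bash
cat > h.py <<'E'
import numpy as np, cv2
def P(ci): return cv2.Rodrigues(np.array(ci['rvec']))[0],np.array(ci['tvec'])
def ray(ci,u,v):
    x,y=(u-ci['cx'])/ci['fx'],(v-ci['cy'])/ci['fy']
    xu,yu=x,y
    for _ in range(20):
        s=1+ci['k1']*(xu*xu+yu*yu); xu,yu=x/s,y/s
    R,t=P(ci); d=R.T@np.array([xu,yu,1]); return -R.T@t,d/np.linalg.norm(d)
def atz(ci,u,v,z):
    o,d=ray(ci,u,v); return o+d*(z-o[2])/d[2]
def proj(ci,X):
    R,t=P(ci); c=R@np.array(X)+t; x,y=c[0]/c[2],c[1]/c[2]; s=1+ci['k1']*(x*x+y*y)
    return np.array([ci['fx']*x*s+ci['cx'],ci['fy']*y*s+ci['cy']])
def tri(rs):
    A=np.zeros((3,3));b=np.zeros(3)
    for o,d in rs:
        M=np.eye(3)-np.outer(d,d);A+=M;b+=M@o
    return np.linalg.solve(A,b)
E
python3 - <<'E'
import pickle;from h import *
D=pickle.load(open("d1.pkl","rb"));S=D['side'][1];C=D['scene'][1];W=D['wrist'][1]
for ci,u,v,n in [(S,215.3,232.5,'BL'),(S,268,241,'FL'),(C,240,265.7,'BR'),(C,196.7,225,'FR')]: print(n,atz(ci,u,v,0.005).round(4))
# dots triangulated scene+wrist
dots=dict(orange=((191,304),(93,137)),yellow=((211,309),(101,130)),green=((233,306),(105,118)),white=((251,298),(104,105)))
for n,(a,b) in dots.items():
    a=(a[0]/3+160-.33,a[1]/3+110-.33)
    print(n,tri([ray(C,*a),ray(W,*b)]).round(4), atz(C,*a,.134).round(4),atz(W,*b,.134).round(4))
# dial bar ends in scene (top)
import cv2
im=D['wrist'][0][30:170,10:190,::-1];cv2.imwrite('pics/w1z.png',cv2.resize(im,None,fx=4,fy=4,interpolation=cv2.INTER_CUBIC))
E
```

```text
BL [0.5781 0.1679 0.005 ]
FL [0.3859 0.1453 0.005 ]
BR [ 0.5996 -0.1477  0.005 ]
FR [ 0.4079 -0.1654  0.005 ]
orange [ 0.5013 -0.1276  0.1328] [ 0.5023 -0.1281  0.134 ] [ 0.5019 -0.1275  0.134 ]
yellow [ 0.5168 -0.1172  0.1336] [ 0.5177 -0.1175  0.134 ] [ 0.5164 -0.1173  0.134 ]
green [ 0.5259 -0.0998  0.1335] [ 0.5268 -0.1     0.134 ] [ 0.5256 -0.0998  0.134 ]
white [ 0.5273 -0.0811  0.1327] [ 0.5292 -0.0818  0.134 ] [ 0.5271 -0.0813  0.134 ]
```

View pics/w1z.png

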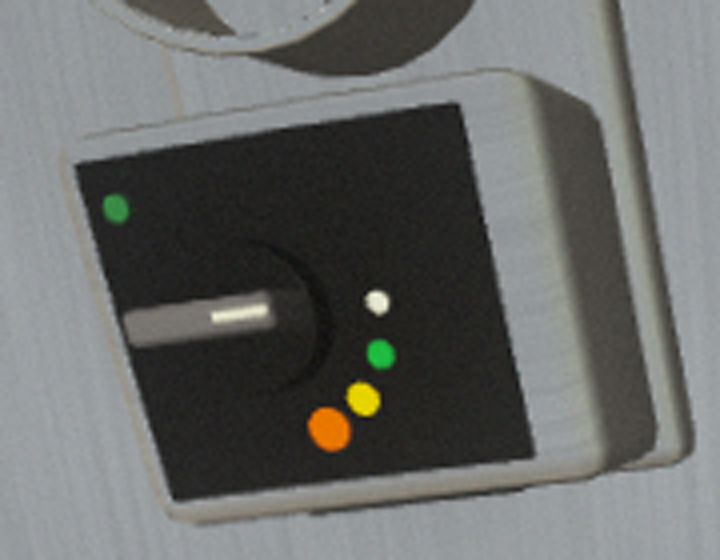

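```bash
python3 - <<'E'
import pickle;from h import *
from scipy.optimize import least_squares
D=pickle.load(open("d1.pkl","rb"));W=D['wrist'][1];S=D['side'][1];C=D['scene'][1]
p=np.array([[.5018,-.1277],[.5167,-.1173],[.5260,-.0999],[.5278,-.0814]])
a=np.array([1.26,.84,.42,0])
def f(q):
    t=q[3]-a; return (np.c_[q[0]+q[2]*np.cos(t),q[1]+q[2]*np.sin(t)]-p).ravel()
r=least_squares(f,[.488,-.09,.04,.1]);print(r.x,np.degrees(r.x[3]),r.fun*1e3)
# line ends at z=.171
A=atz(W,10+211/4,30+318/4,.171);B=atz(W,10+268/4,30+311/4,.171);print(A,B,np.degrees(np.arctan2(*(B-A)[1::-1])))
E1=atz(W,10+127/4,30+330/4,.171);E2=atz(W,10+272/4,30+308/4,.171);print(E1,E2,(E1+E2)/2)
y=r.x[3]
# cutter origin from dial
R=lambda y:np.array([[np.cos(y),-np.sin(y)],[np.sin(y),np.cos(y)]])
for yy in (y,np.radians(4),np.radians(5)):
  o=r.x[:2]-R(yy)@[-.02,-.088]; print(np.degrees(yy),'origin',o,'hinge',o+R(yy)@[.095,.08],'bowl',o+R(yy)@[0,.08])
E
```

```text
[ 0.48277464 -0.08679048  0.04531381  0.11915978] 6.82735228386694 [-0.1371583  -0.2800127   0.11671108  0.6016732   0.05331626 -0.31799552
 -0.03286905 -0.00366498]
[ 0.48888963 -0.08596528  0.171     ] [ 0.50978493 -0.08426453  0.171     ] 4.6532575176045565
[ 0.45722095 -0.08897446  0.171     ] [ 0.51139108 -0.08333245  0.171     ] [ 0.48430601 -0.08615346  0.171     ]
6.82735228386694 origin [0.49217156 0.00296306] hinge [0.57698766 0.09368918] bowl [0.48266132 0.08239577]
4.0 origin [0.49658736 0.00239029] hinge [0.58577542 0.08882228] bowl [0.49100684 0.08219541]
5.0 origin [0.49502883 0.00261777] hinge [0.58269487 0.09059314] bowl [0.48805637 0.08231334]
```

```bash
cat >> h.py <<'E'
DIAL=np.array([.4835,-.0866])
def T(yaw,p):
    y=np.radians(yaw);R=np.array([[np.cos(y),-np.sin(y)],[np.sin(y),np.cos(y)]])
    o=DIAL-R@[-.02,-.088]; p=np.atleast_2d(p); q=p.copy(); q[:,:2]=p[:,:2]@R.T+o; return q
E
cat > ov.py <<'E'
import pickle,sys;from h import *
D=pickle.load(open(sys.argv[1],"rb"));yaw=float(sys.argv[2]);th=float(sys.argv[3]);tag=sys.argv[4]
t=np.linspace(0,2*np.pi,60)
def rect(x0,x1,y0,y1,z): 
    return np.array([[x0,y0,z],[x1,y0,z],[x1,y1,z],[x0,y1,z],[x0,y0,z]])
L=[rect(-.1,.1,-.17,.17,0),rect(-.095,.095,-.163,-.013,.133),np.c_[.079*np.cos(t),.08+.079*np.sin(t),0*t+.13],np.c_[-.02+.028*np.array([-1,1]),[-.088]*2,[.171]*2]]
for off in (.004,-.004):
    r=.095+.083*np.cos(t);s=.083*np.sin(t)
    L.append(np.c_[.095-r*np.cos(th)+off*np.sin(th),.08+s,.14+r*np.sin(th)+off*np.cos(th)])
Z=dict(scene=(110,290,160,370),side=(110,270,170,330),wrist=(0,200,0,260))
for n,(y0,y1,x0,x1) in Z.items():
    im,ci=D[n];f=3
    k=cv2.resize(im[y0:y1,x0:x1,::-1],None,fx=f,fy=f,interpolation=cv2.INTER_CUBIC).copy()
    for l in L:
        q=np.array([proj(ci,x) for x in T(yaw,l)]);q=(q-[x0,y0]+.5)*f
        cv2.polylines(k,[q.round().astype(int)],False,(255,0,255),1,cv2.LINE_AA)
    cv2.imwrite(f"pics/ov_{tag}_{n}.png",k)
E
python3 ov.py d1.pkl 5.5 1.57 a
```

```text
(no output)
```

View pics/ov_a_side.png

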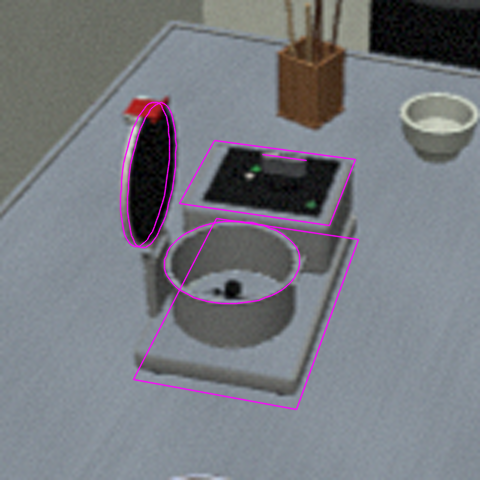

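View pics/ov_a_wrist.png

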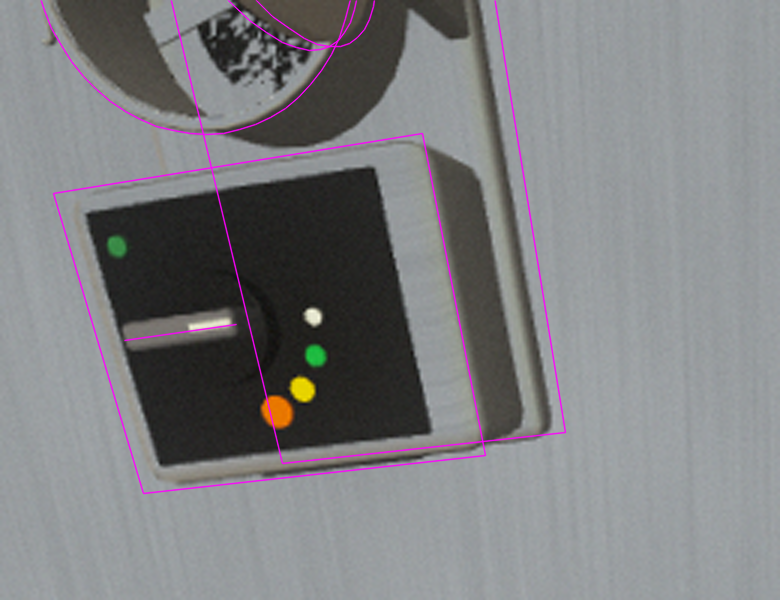

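View pics/ov_a_scene.png

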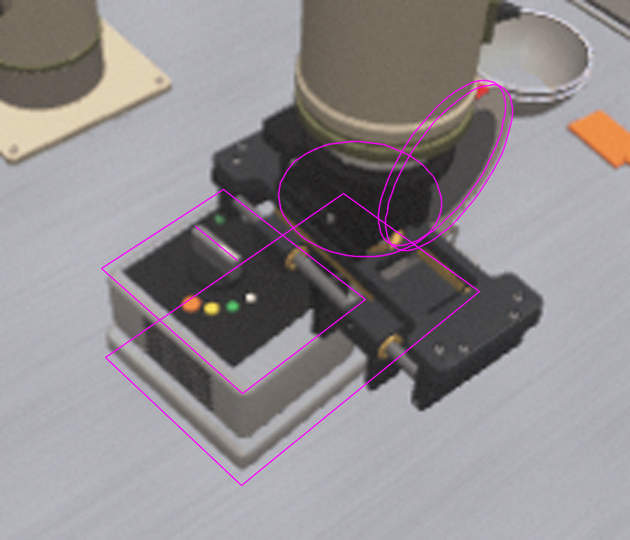

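The model overlay matches all three views: yaw 5.5°, hinge near (0.582, 0.092, 0.14), lid at about 1.57 rad. Next I stage closed fingers behind the lid.

Emit:
play_rows([
  [[0, 0, 0, 4.5, 0, 0, 1], [0, 0, 0, 9, 0, 0, 1], [0, 0, 0, 13.5, -1, 0, 1], [0, 0, -2, 18, -3, 1.5, 1], [0, 0, -4, 22.5, -5, 4, 1], [0, 0, -5.5, 26.9, -7.5, 6.5, 1], [0, 0, -5.5, 26.9, -9.3, 8.8, 1], [0, 0, -5.5, 26.9, -9.3, 8.8, 1]],
])

```text
time_s: 3.45
tool_pos: [0.6553, 0.1033, 0.2802]
tool_rot: [-179.5, -0.0, 95.9]
contact_force: [-0.1, -0.0, -0.9]
width: 0.0005
```

```bash
cat > snap.py <<'E'
from workcell import robot, viewer
import cv2,pickle,sys
t=sys.argv[1];D={}
for n in sys.argv[2:]:
    ci=viewer.camera_info(n);im=viewer.get_image(n);D[n]=(im,ci);cv2.imwrite(f"pics/{n}{t}.png",im[:,:,::-1])
    if n=='side': cv2.imwrite(f"pics/{n}{t}z.png",cv2.resize(im[90:270,150:340,::-1],None,fx=3,fy=3,interpolation=cv2.INTER_CUBIC))
pickle.dump(D,open(f"d{t}.pkl","wb"))
o=robot.get_obs();print(o['time_s'],o['tool_pos'].round(4),o['tool_rot'].round(1),o['contact_force'].round(1),o['joint_positions'].round(0),o['width'])
E
python3 snap.py 2 side
```

```text
3.5 [0.6586 0.1013 0.2836] [-179.8   -0.    95.7] [0.4 0.6 0.9] [-10.  23.  -4.  71.   1.  86.  -8.] 0.00034646127608524657
```

View pics/side2z.png

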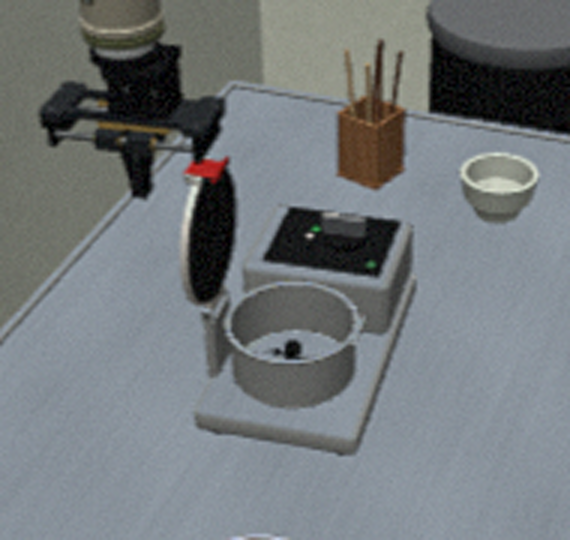

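Emit:
play_rows([
  [[0, 0, 0, 0, -3, 0, 1], [0, 0, 0, 0, -6, 0, 1], [0, 0, 0, 0, -8.6, -0.3, 1], [0, 0, 0, 0, -10.2, 0, 1], [0, 0, 0, 0, -11.6, 0.4, 1], [0, 0, 0, 0, -13, 1, 1], [0, 0, 0, 0, -14.3, 1.7, 1], [0, 0, 0, 0, -14.3, 1.7, 1]],
])

```text
time_s: 4.3
tool_pos: [0.5199, 0.085, 0.2698]
tool_rot: [179.8, -0.0, 95.5]
contact_force: [1.1, 0.1, -0.4]
width: -0.0
```

```bash
python3 snap.py 3 side
```

```text
4.35 [0.5204 0.085  0.2697] [179.8  -0.   95.5] [0.1 0.2 0.4] [-9.  5. -5. 94.  1. 80. -9.] 0.00047937614338740395
```

View pics/side3z.png

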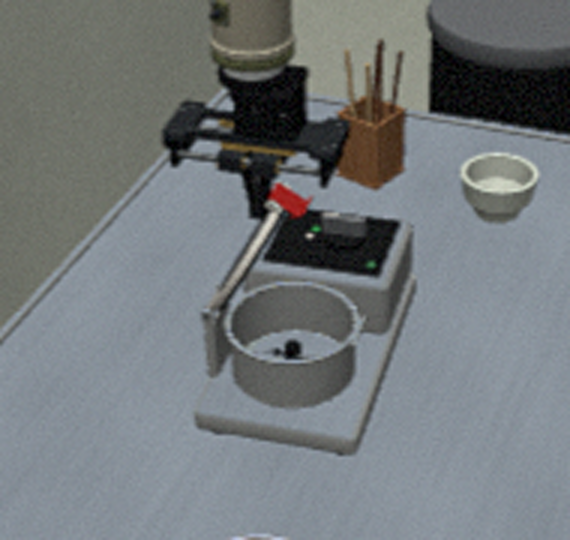

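Emit:
play_rows([
  [[0, 0, 0, 0, -1.2, 0.8, 1], [0, 0, 0, 0, -2.4, 1.8, 1], [0, 0, 0, 0, -4.4, 4, 1], [0, 0, 0, 0, -5.9, 6.6, 1], [0, 0, 0, 0, -6.5, 8, 1], [0, 0, 0, 0, -6.8, 9.4, 1], [0, 0, 0, 0, -7, 10.8, 1], [0, 0, 0, 0, -7, 11.2, 1]],
])

```text
time_s: 5.15
tool_pos: [0.4507, 0.0786, 0.1557]
tool_rot: [180.0, -0.0, 95.5]
contact_force: [-1.2, 0.6, 0.9]
width: 0.0004
```

```bash
python3 snap.py 4 side
```

```text
5.2 [0.4507 0.0786 0.1556] [180.   -0.   95.5] [-0.2 -0.1 -0.2] [ -9.   1.  -6. 113.   0.  66. -10.] 0.0005890344956202863
```

View pics/side4z.png

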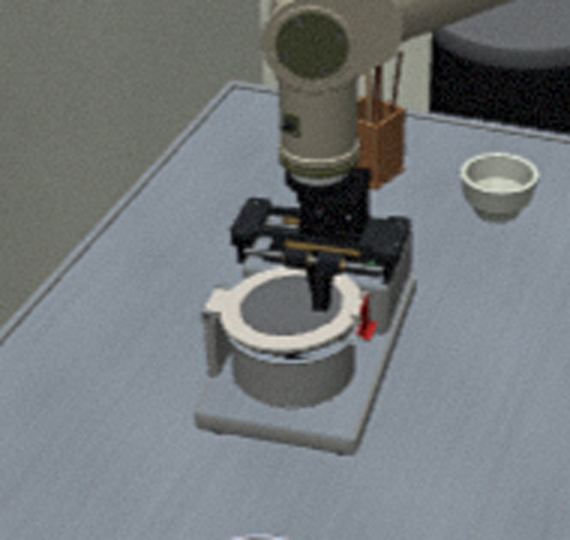

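Emit:
play_rows([
  [[0, 0, 0, 0, 0, 0.3, 1], [0, 0, 0, 0, 0, 0.6, 1], [0, 0, 0, 0, 0, 0.9, 1], [0, 0, 0, 0, 0, 1.1, 1], [0, 0, 0, 0, 0, 1.3, 1], [0, 0, 0, 0, 0, 1.4, 1], [0, 0, 0, 0, 0, 1.5, 1], [0, 0, 0, 0, 0, 1.5, 1]],
])

```text
time_s: 6.0
tool_pos: [0.4507, 0.0787, 0.144]
tool_rot: [179.9, -0.0, 95.5]
contact_force: [-16.0, -2.7, 37.3]
width: 0.0002
```

```bash
python3 snap.py 5 side
```

```text
6.05 [0.4507 0.0787 0.144 ] [179.9  -0.   95.5] [-15.4  -3.5  37.4] [ -9.   2.  -6. 114.   0.  64. -10.] 0.00023994244938232713
```

View pics/side5z.png

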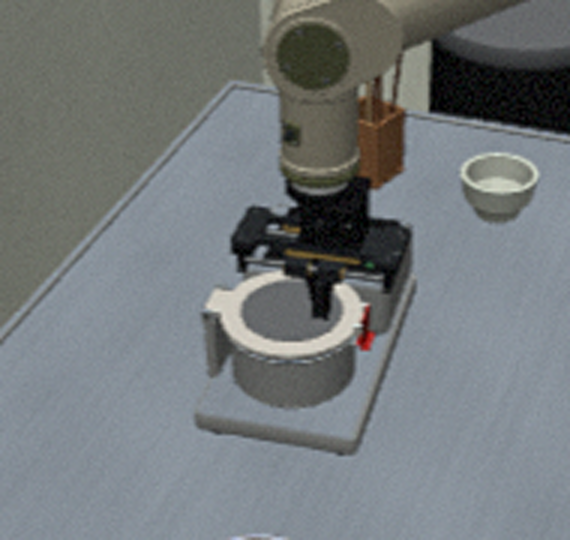

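Emit:
play_rows([
  [[0, 0, 0, 0, 0, -2, 1], [0, 0, 0, 0, 0, -5, 1], [0, 0, -8, -2, 0.5, -8, 1], [0, 0, -16, -6, 1, -11, 0], [0, 0, -24, -10, 1.5, -11, -0.5], [0, 0, -32, -13, 1.8, -11, -0.5], [0, 0, -40, -16, 1.8, -11, -0.5], [0, 0, -48, -16.8, 1.8, -11, -0.5]],
])

```text
time_s: 6.85
tool_pos: [0.484, -0.0906, 0.2505]
tool_rot: [-180.0, 0.0, 143.6]
contact_force: [-0.5, 0.3, -0.5]
width: 0.0327
```

Emit:
play_rows([
  [[0, 0, -8, 0, 0, 0, -0.5], [0, 0, -16, 0, 0, 0, -0.5], [0, 0, -24, 0, 0, 0, -0.5], [0, 0, -32, 0, 0, 0, -0.5], [0, 0, -40, 0, 0, 0, -0.5], [0, 0, -42, 0, 0, 0, -0.5], [0, 0, -42, 0, 0, 0, -0.5]],
])

```text
time_s: 7.55
tool_pos: [0.4841, -0.0869, 0.2505]
tool_rot: [-180.0, 0.0, -174.5]
contact_force: [-0.5, 0.6, 0.6]
width: 0.065
```

```bash
python3 snap.py 6 scene side wrist; python3 ov.py d6.pkl 5.5 0 b; python3 ov.py d6.pkl 5.5 0.06 c
```

```text
7.7 [ 0.484  -0.0869  0.2505] [-180.     0.  -174.6] [-0.4 -0.3  0.1] [  1.   1.   4. 101.  -0.  78. 100.] 0.06535737269858112
```

View pics/ov_b_side.png

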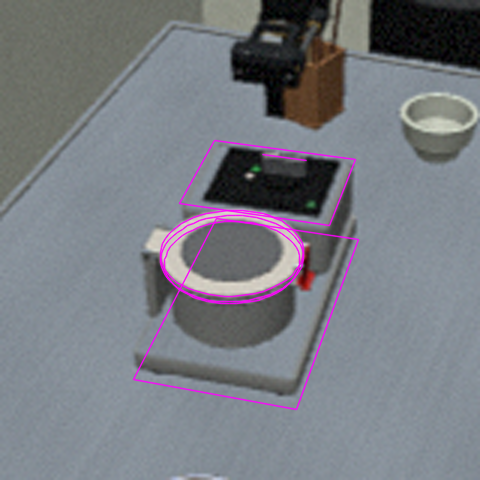

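View pics/ov_c_side.png

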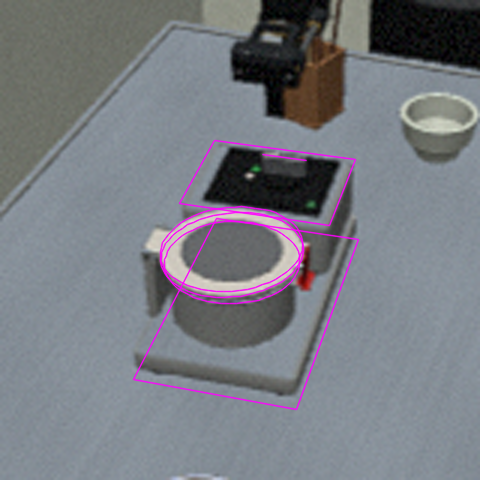

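View pics/side6z.png

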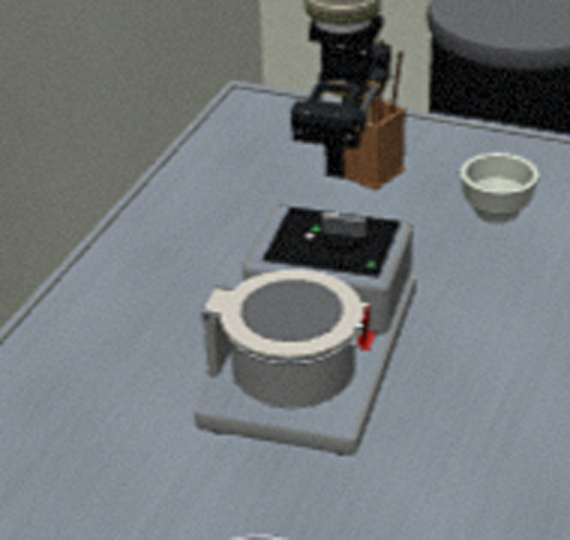

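View pics/wrist6.png

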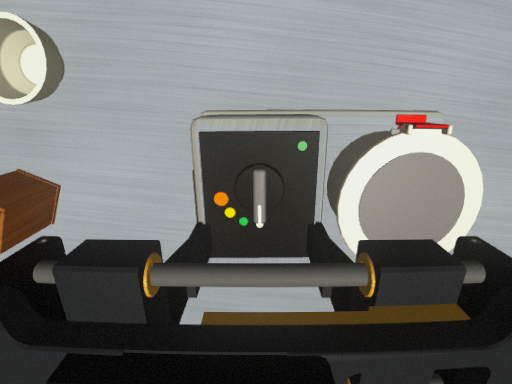

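View pics/ov_b_scene.png

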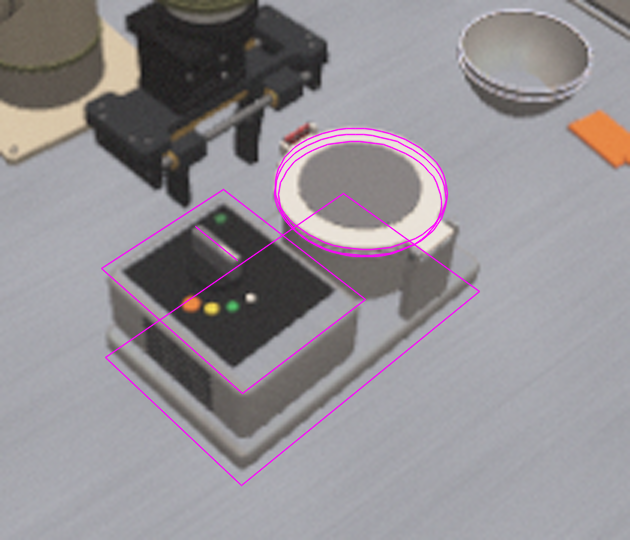

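The lid rests at 0: the overlay at 0 fits and the one at 0.06 doesn't. It stays down after release following a 37 N press, and the tab hangs at the front rim near (367,328) in the side crop. In the wrist view the bar (259,195) sits centred between the fingers with its pointer on white. Next I descend and grip.

Emit:
play_rows([
  [[0, 0, 0, 0, 0, 3, -0.5], [0, 0, 0, 0, 0, 6, -0.5], [0, 0, 0, 0, 0, 8.5, -0.5], [0, 0, 0, 0, 0, 9.9, -0.5], [0, 0, 0, 0, 0, 9.9, 0.2], [0, 0, 0, 0, 0, 9.9, 1], [0, 0, 0, 0, 0, 9.9, 1], [0, 0, 0, 0, 0, 9.9, 1]],
], force=40)

```text
time_s: 8.5
tool_pos: [0.4846, -0.087, 0.1526]
tool_rot: [-180.0, 0.1, -174.5]
contact_force: [0.2, -0.5, -0.4]
width: 0.0409
```

Emit:
play_rows([
  [[0, 0, 0, 0, 0, 0, 1], [0, 0, 0, 0, 0, 0, 1], [0, 0, 0, 0, 0, 0, 1]],
])

```text
time_s: 8.8
tool_pos: [0.4841, -0.0869, 0.1517]
tool_rot: [-180.0, 0.0, -174.5]
contact_force: [1.0, -0.2, 0.3]
width: 0.0168
```

```bash
python3 snap.py 7 side wrist; python3 -c "
from workcell import robot;print(robot.get_obs()['wrist_torque'])"
```

```text
8.9 [ 0.484  -0.0867  0.1517] [ 180.     0.  -174.5] [ 1.1 -0.   1.6] [  1.   5.   4. 109.  -0.  66. 101.] 0.012750194185549037
[0.10434482 0.12112194 0.04107709]
```

View pics/side7z.png

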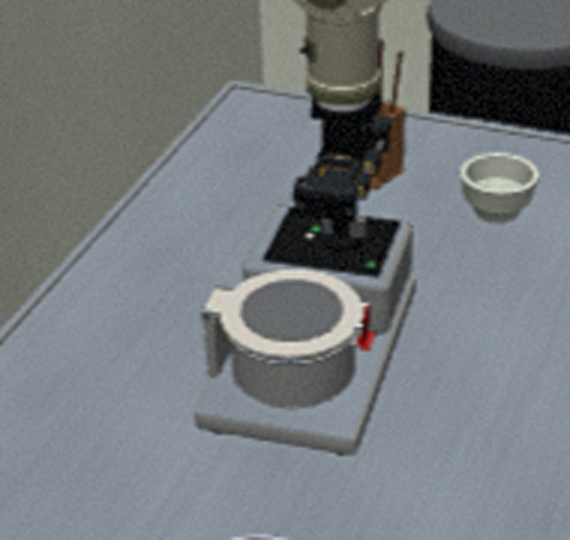

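View pics/wrist7.png

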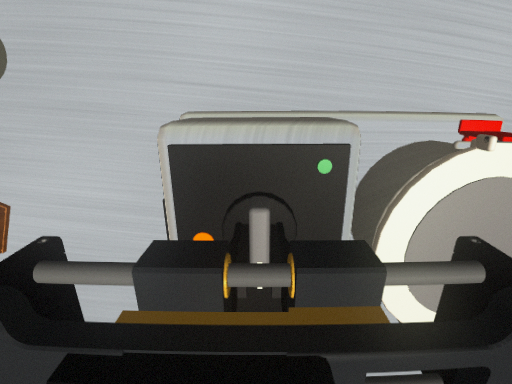

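Emit:
play_rows([
  [[0, 0, 4, 0, 0, 0, 1], [0, 0, 10, 0, 0, 0, 1], [0, 0, 17, 0, 0, 0, 1], [0, 0, 24, 0, 0, 0, 1], [0, 0, 31, 0, 0, 0, 1], [0, 0, 38, 0, 0, 0, 1], [0, 0, 44, 0, 0, 0, 1], [0, 0, 50, 0, 0, 0, 1]],
], force=50)

```text
time_s: 9.7
tool_pos: [0.484, -0.0869, 0.1517]
tool_rot: [-180.0, -0.0, 135.3]
contact_force: [-1.5, 0.1, 1.3]
width: 0.013
```

Emit:
play_rows([
  [[0, 0, 6, 0, 0, 0, 1], [0, 0, 12, 0, 0, 0, 1], [0, 0, 18, 0, 0, 0, 1], [0, 0, 22, 0, 0, 0, 1], [0, 0, 24, 0, 0, 0, 1], [0, 0, 24, 0, 0, 0, 1], [0, 0, 24, 0, 0, 0, 1]],
])

```text
time_s: 10.4
tool_pos: [0.4839, -0.0869, 0.1517]
tool_rot: [-180.0, -0.0, 111.6]
contact_force: [-2.9, 0.7, 2.0]
width: 0.0128
```

```bash
python3 snap.py 8 scene side wrist; python3 -c "
from workcell import robot;print(robot.get_obs()['wrist_torque'])
import pickle,cv2
im=pickle.load(open('d8.pkl','rb'))['scene'][0];cv2.imwrite('pics/scene8z.png',cv2.resize(im[110:290,160:370,::-1],None,fx=3,fy=3,interpolation=cv2.INTER_CUBIC))"
```

```text
10.55 [ 0.4839 -0.0869  0.1516] [-180.    -0.   111.5] [-2.2 -0.3  4.8] [ -2.   5.   8. 109.  -1.  66.  27.] 0.012538115494783446
[0.02995506 0.58550332 0.12950779]
```

View pics/scene8z.png

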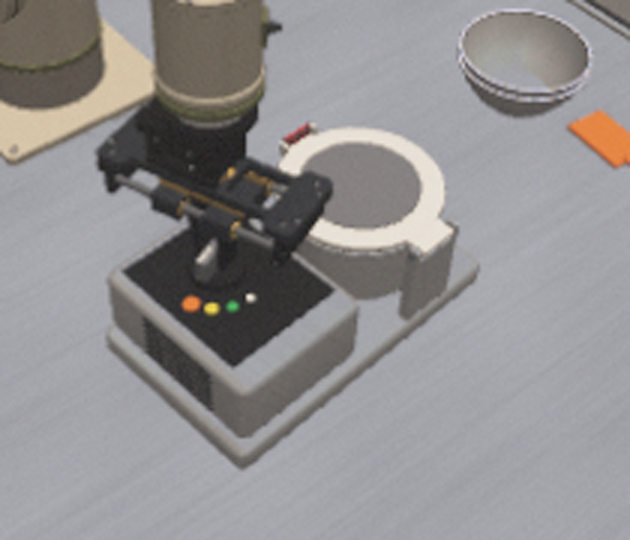

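View pics/side8z.png

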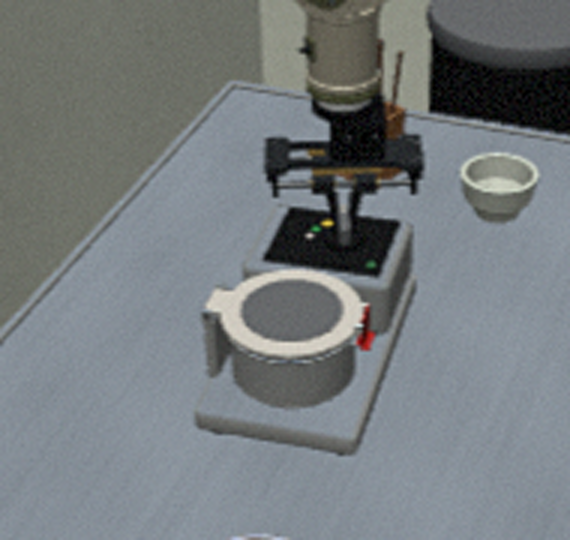

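View pics/wrist8.png

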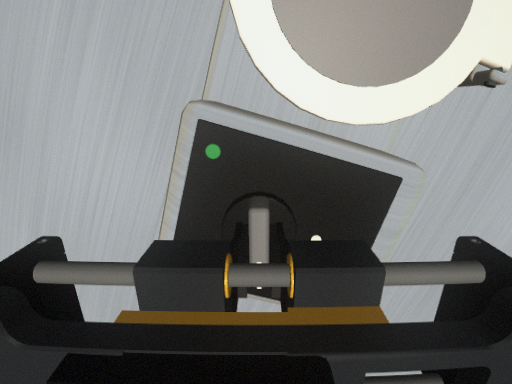

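The dial turned with the gripper: the bar (260,235) is still aligned in the wrist view, and in the scene view the pointer end is towards the orange dot. Now I hold.

Emit:
play_rows([
  [[0, 0, 0, 0, 0, 0, 1], [0, 0, 0, 0, 0, 0, 1], [0, 0, 0, 0, 0, 0, 1], [0, 0, 0, 0, 0, 0, 1], [0, 0, 0, 0, 0, 0, 1], [0, 0, 0, 0, 0, 0, 1], [0, 0, 0, 0, 0, 0, 1], [0, 0, 0, 0, 0, 0, 1]],
])

```text
time_s: 11.35
tool_pos: [0.484, -0.0869, 0.1516]
tool_rot: [-180.0, -0.0, 111.5]
contact_force: [-3.4, -0.2, 5.3]
width: 0.0129
```

Emit:
play_rows([
  [[0, 0, 0, 0, 0, 0, 1], [0, 0, 0, 0, 0, 0, 1], [0, 0, 0, 0, 0, 0, 1], [0, 0, 0, 0, 0, 0, 1], [0, 0, 0, 0, 0, 0, 1], [0, 0, 0, 0, 0, 0, 1], [0, 0, 0, 0, 0, 0, 1], [0, 0, 0, 0, 0, 0, 1]],
])

```text
time_s: 12.15
tool_pos: [0.4839, -0.0869, 0.1516]
tool_rot: [-180.0, -0.0, 111.5]
contact_force: [-3.3, -0.2, 5.7]
width: 0.0125
```

Emit:
play_rows([
  [[0, 0, 0, 0, 0, 0, 1], [0, 0, 0, 0, 0, 0, 1], [0, 0, 0, 0, 0, 0, 1], [0, 0, 0, 0, 0, 0, 1], [0, 0, 0, 0, 0, 0, 1], [0, 0, 0, 0, 0, 0, 1], [0, 0, 0, 0, 0, 0, 1], [0, 0, 0, 0, 0, 0, 1]],
])

```text
time_s: 12.95
tool_pos: [0.484, -0.0869, 0.1516]
tool_rot: [-180.0, -0.0, 111.5]
contact_force: [-2.9, 0.3, 5.9]
width: 0.0126
```

```bash
python3 snap.py 9 scene side wrist; python3 - <<'E'
import pickle,cv2,numpy as np
a=pickle.load(open('d8.pkl','rb'));b=pickle.load(open('d9.pkl','rb'))
print([(n,round(float(np.abs(a[n][0].astype(float)-b[n][0]).mean()),2)) for n in a])
from h import *
im=b['scene'][0];k=cv2.resize(im[180:230,205:260,::-1],None,fx=10,fy=10,interpolation=cv2.INTER_CUBIC)
for ang,c in ((1.29,(255,0,255)),(1.16,(255,255,0)),(.84,(0,255,255))):
    t=-ang
    q=np.array([proj(b['scene'][1],x) for x in T(5.5,np.array([[-.02,-.088,.171],[-.02+.028*np.cos(t),-.088+.028*np.sin(t),.171]]))])
    q=((q-[205,180]+.5)*10).round().astype(int); cv2.line(k,q[0],q[1],c,1)
cv2.imwrite('pics/s9z.png',k)
E
```

```text
13.1 [ 0.484  -0.0869  0.1516] [-180.    -0.   111.5] [-3.3 -0.4  5.3] [ -2.   5.   8. 109.  -1.  66.  27.] 0.012533713758340042
[('scene', 1.6), ('side', 2.78), ('wrist', 2.37)]
```

View pics/s9z.png

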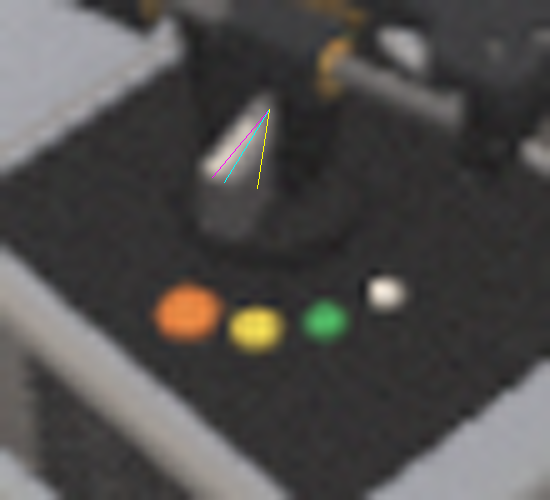

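View pics/side9.png

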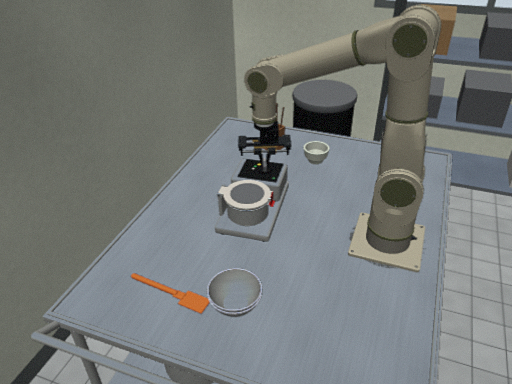

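```bash
python3 -c "
from workcell import robot;print(robot.close_job())"
```

```text
the job is handed in; nothing more can be done
None
```

The test run is done and handed in at about 13 s: lid closed first, then the dial turned to the third place and held there. The hand-in reports no verdict.

- **Lid:** I swung it shut from behind with closed fingers and pressed it down with about 37 N until it met its stop, fingertips at 144 mm. It stayed down after release, and the picture overlay fits a lid angle of 0 but not 0.06. The tab's own small angle is too fine for the pictures, so I inferred that it clicked in from the lid staying shut.
- **Dial:** I gripped the bar at 40 N, raised to 50 N for the turn, and turned it 74° clockwise (about 1.29 rad). I held it there for about 2.7 s before handing in, still gripped. The last scene picture shows the bar pointing at the orange dot, close to the 1.29 rad line and past the 1.16 rad one. Pose, finger opening and force were steady over the hold.
- **Other things:** in the last side view the mortar, bowls and spatula look where they were at the start. The chopstick holder is half hidden behind the gripper there, but the arm never went near it.

No check failed or disagreed.

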